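# Lay up the breakfast tray and the supper tray

### The arm

A 6-joint arm with a two-finger parallel gripper is mounted at the origin on a cart in front of the work surface, level with it; the furniture and walls round the work are solid. World frame = base frame: x ahead of the robot, y to its left, z up, the work surface at z = 0. Lengths are in m, angles in rad, forces in N, time in s.
With the tool pointing down it reaches from about 0.375 to 0.925 m from the base axis. Payload 5.7 kg.
Tool frame: the origin (TCP) lies midway between the tips of the shut fingers; the grasp point (between the pads) lies 19 mm behind it; z points along the fingers, x is the direction in which the jaws open and shut, and the axes are right-handed (so a half turn about z gives the same grasp; the last joint's range is limited). The gripper opens to 88 mm and grips with 3 to 60 N. Pads are 20 mm wide; open, the fingers measure 115 mm over their backs; the gripper's body (75 mm by 178 mm) begins 61 mm behind the grasp point.
Start: joints at [0.988, 0.359, 1.51, -0, 1.272, -0.115], TCP at [0.271, 0.536, 0.223] pointing down, gripper open.
Joint ranges: [-2.97, 2.97], [-1.01, 2.36], [0.21, 2.38], [-0.96, 4.11], [0.2, 2.71], [-2.98, 2.98]. Speed limits (rad/s): [2.39, 2.39, 3.14, 3.14, 3.14, 3.14].

### API

Orientations are given as a unit quaternion [x, y, z, w].
In Python, from bench import move_ptp, servo_line, goto_joints, move_gripper, sleep, inverse_kinematics, capture, PlanningError, close_job, spot_in, silhouettes, current_clock, current_joint_pos, current_qvel, current_joint_torque, current_position, current_orientation, current_force, current_torque, current_finger_gap gives the robot as it stands. Calls block until the motion is done:
- move_ptp(position, orientation): joint-space move of the TCP to a pose.
- servo_line(position, orientation=None, rate=0.15, contact_N=None): straight line of the TCP; orientation=None keeps the orientation; rate is the mean speed in m/s. With contact_N (N) it stops when the force on the tool has changed by that much, and returns True; else False.
- goto_joints(angles): joint-space move.
- move_gripper(opening): finger opening in m; the grip force is fixed at half the most; returns when the fingers have stopped.
- sleep(seconds).
- inverse_kinematics(position, orientation): joint angles nearest the present ones, or None.
- capture(name): name is "scene" or "top"; returns a dict with "image" (420x560x3 uint8, blue, green, red), "range_z" (420x560 float32, m along the optical axis (not along the pixel's ray), 0 where there is no reading), "intrinsics" (3x3 intrinsics, pixels), "R" (3x3) and "t" (3): a world point X has camera coordinates R X + t. Camera axes: x right, y down, z forward; pixel columns grow to the right and rows downward; lengths in m; the calibration is good to about 2 mm. A picture is of the moment at which its call begins.
A pose or a line that the arm cannot do raises PlanningError and nothing moves.
- close_job(): hands the job in, once; it reports no verdict.
Trained networks look in the newest picture that a camera, given by its name, has taken for a name from the list of things; names that differ only in an ending like _2 or _b are one class to them, and where a whole thing is asked for, a point or a joint stands for the part that bears it (a point fixed in the world has none). Each returns a list of dicts, best first, with "conf" (0 to 1); they miss things now and then, are a little off and sometimes report something else, mostly with a low value. They report only what shows in the picture. A call takes as long as a camera call. They do not tell look-alikes from the thing itself.
- spot_in(camera, query): "xy" ([column, row] in pixels, amid what is visible of it).
- silhouettes(camera, query): "region" (420x560 bool, what is visible of it) and "xy" ([column, row] in pixels, amid what is visible of it).
Readings, each from a call of its own:
- current_clock(): time.
- current_joint_pos(): joint angles.
- current_qvel(): joint speeds.
- current_joint_torque(): joint torques, N m.
- current_position(): TCP position.
- current_orientation(): TCP orientation.
- current_force(): force on the tool from outside, world axes, zero at the start.
- current_torque(): the same for the moment, N m.
- current_finger_gap(): finger opening in m.
Only numpy, scipy, OpenCV 4.12 (cv2) and the standard library are available. Lean on these libraries where they do the work, as an engineer would, in place of code of your own. Each camera call takes 0.05 s, during which the arm holds its last target.

### The job

Make up two trays from the things on the worktop. Blue tray: the red timer on its large disc and the salt shaker on its small disc. Wooden tray: the green packet standing in the far left corner, set down flat on the tray floor and slid right home so that it sits squarely against both the far rim and the left rim, the orange-lidded jar on the large disc and the slim jar with the dark cap on the small disc. Everything stands upright with its foot wholly on its disc, and the candle and the tin are left where they are.

Things in the scene. Friction and masses are not known exactly. Their poses are not given: they have to be found in the camera images.
- timer: Round kitchen timer, red top on a white foot, 62 mm diameter, 50 mm high; origin at the centre of its underside, z up. Stands upright on the worktop, among the other things.
- salt_shaker: Glass salt shaker with white salt and a grey top, 44 mm diameter at its widest, 90 mm high, top 24 mm narrowing to 34 mm; leans up to 0.05 rad by nature; origin at the centre of its underside, z up. Stands upright on the worktop, among the other things.
- orange_jar: Clear jar of brown spice with orange screw lid and orange foot; 110 mm high, lid (top 22 mm) 61 mm, waist between 15 and 86 mm about 53 mm, foot 60 mm diameter; origin at the centre of its underside, z up. Stands upright on the worktop, among the other things.
- dark_cap_jar: Slim glass spice jar with a white, blue-labelled body and a dark brown-black cap, 41 mm diameter, 105 mm high; origin at the centre of its underside, z up. Stands upright on the worktop, among the other things.
- green_packet: Rigid dark green packet standing upright, 98 mm high, 73 mm wide along its y axis, 42 mm thick along its x axis at the foot, tapering to a crimped top edge under 10 mm thick; about 30 mm thick half way up; grip it across its thickness. origin at the centre of its underside, z up. At the start its y axis lies within 0.35 rad of left-right.
- candle: Bystander: glass tumbler with a pink candle, 76 mm diameter, 90 mm high; origin at the centre of its underside, z up. It stays where it stands.
- tin: Bystander: food tin with fruit on its label, 75 mm diameter, 58 mm high; origin at the centre of its underside, z up. It stays where it stands.
- blue_tray: Blue tray, 170 mm square, fixed, left or right of the stock; origin centre of underside, x to its far side, y to its left, yaw within 0.12. Smooth, slippery. Floor 6 mm up; 6 mm thick rims all round, tops 24 mm up, 158 mm inside. Flush white discs: large (86 mm) centred at x +28, y +30 mm (far left), small (68 mm) at x -40, y -42 mm (near right).
- wood_tray: Pale wood tray, 170 mm square, fixed, left or right of the stock; origin centre of underside, x to its far side, y to its left, yaw within 0.12. Smooth, slippery. Floor 6 mm up; 6 mm thick rims all round, tops 24 mm up, 158 mm inside. Flush black discs: large (84 mm) centred at x -34, y +34 mm, small (64 mm) at x +22, y -44. Black rectangle in the far left corner for the packet; touching both rims its origin is at x +58, y +43.
There are look-alikes about, which are no part of the job. What is shaped like the dark_cap_jar but yellow is not meant.

How it is judged:
At the end, for the whole second after the job is handed in: All stand upright on their tray's floor, at rest: timer, shaker and both jars centred within 13 mm (each tray axis) on their discs; packet under 5 mm from the wooden tray's far and left rims, square within 0.1 rad; candle and tin within 30 mm of their start (x of timer in the frame of blue_tray between 0.015 and 0.041 m and y of timer in the frame of blue_tray between 0.017 and 0.043 m and z of timer in the frame of blue_tray between 0 and 0.012 m and angle between each of timer, salt_shaker, orange_jar, dark_cap_jar, green_packet's own z axis and vertical below 0.15 rad and linear speed of each of timer, salt_shaker, orange_jar, dark_cap_jar, green_packet below 0.02 m/s and x of salt_shaker in the frame of blue_tray between -0.053 and -0.027 m and y of salt_shaker in the frame of blue_tray between -0.055 and -0.029 m and z of salt_shaker in the frame of blue_tray between 0 and 0.012 m and x of orange_jar in the frame of wood_tray between -0.047 and -0.021 m and y of orange_jar in the frame of wood_tray between 0.021 and 0.047 m and z of orange_jar in the frame of wood_tray between 0 and 0.012 m and x of dark_cap_jar in the frame of wood_tray between 0.009 and 0.035 m and y of dark_cap_jar in the frame of wood_tray between -0.057 and -0.031 m and z of dark_cap_jar in the frame of wood_tray between 0 and 0.012 m and x of green_packet in the frame of wood_tray between 0.053 and 0.066 m and y of green_packet in the frame of wood_tray between 0.038 and 0.051 m and z of green_packet in the frame of wood_tray between 0 and 0.012 m and angle between the x axis of green_packet and the x axis of wood_tray, either way round below 0.1 rad and distance of each of candle, tin from where it was at the start of the episode below 0.03 m); the robot touches nothing.
It fails at once if the candle or the tin is shifted by more than 30 mm (distance of any of candle, tin from where it was at the start of the episode above 0.03 m).
It also fails if it takes over 144 s, if anything falls off the work surface, if the arm or the gripper's body presses on something with over 40 N, if the wrist force passes 120 N, or if a joint passes its speed limit or range.

## Working session

There is one attempt and no reset: what is moved stays moved. The work goes in short steps, each a Python script; the robot and the scene stay as the last script left them, time stands still between calls to the robot, and variables do not carry over. Pictures are saved under pics/ and viewed, and the job is handed in when it is done.

```bash
ls; mkdir -p pics; python3 - <<'E'
from bench import *
import cv2, numpy as np
for n in("scene","top"):
    c=capture(n); cv2.imwrite(f"pics/{n}0.png",c["image"]); print(n,c["intrinsics"],c["R"],c["t"], -c["R"].T@c["t"])
print(current_clock(),current_position(),current_orientation(),current_finger_gap(),current_force())
E
```

```text
pics
scene [[418.2082034    0.         281.6017154 ]
 [  0.         418.2082034  217.71519584]
 [  0.           0.           1.        ]] [[ 0.82627459 -0.56286379 -0.02132282]
 [-0.40319014 -0.56459364 -0.72018868]
 [ 0.39332939  0.60367075 -0.69345051]] [-0.37226471  0.27475693  1.16735741] [-0.04078382 -0.75910784  0.99944369]
top [[460.08281236   0.         274.99024577]
 [  0.         460.08281236 207.25571803]
 [  0.           0.           1.        ]] [[-0.02208507 -0.99953413 -0.02106605]
 [-0.98334855  0.0255196  -0.17992879]
 [ 0.18038256  0.01674153 -0.98345404]] [0.09256988 0.49147897 1.23099862] [0.26328886 0.0593756  1.30101187]
0.1 [0.27021129 0.53501802 0.22189744] [ 8.51737842e-01  5.23967532e-01 -7.43970417e-04  3.47738569e-04] 0.08750849573066742 [-0.34389573 -0.05087725  0.30640961]
```

View pics/scene0.png

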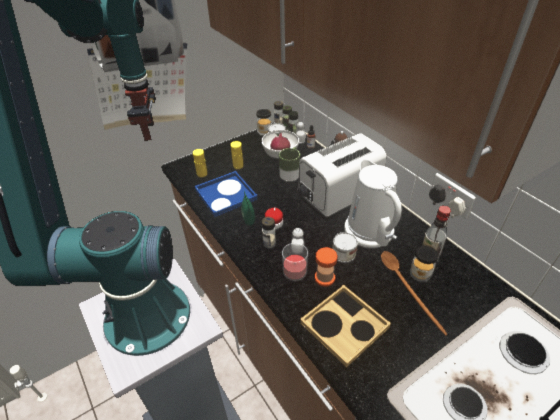

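View pics/top0.png

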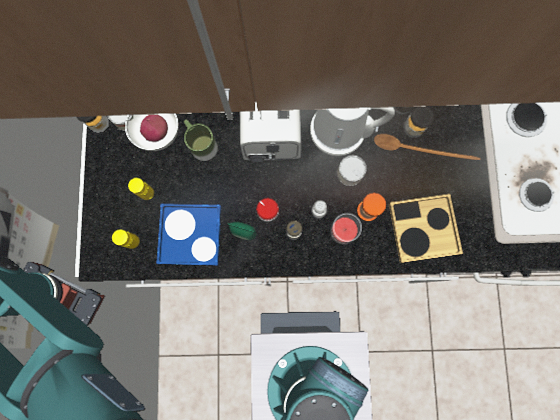

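Candidates for the dark_cap_jar, all in the top view:
- The grey/dark-topped jar at (294,229).
- Yellow look-alikes at (140,188) and (125,239), rejected.

The other things:
- Timer: red at (267,209). The red apple in the bowl (153,127) is rejected.
- Shaker: (320,209).
- Orange jar: (372,206). The jar at (419,122) is rejected.
- Packet: (242,230).
- Candle: (346,229).
- Tin: (351,169).

Next I'll measure them and take a close crop.

```bash
cat > h.py <<'E'
from bench import *
import cv2, numpy as np
from scipy.spatial.transform import Rotation as Ro
def cloud(c):
    K=c["intrinsics"];z=c["range_z"].astype(float);v,u=np.mgrid[:z.shape[0],:z.shape[1]]
    P=np.stack([(u-K[0,2])/K[0,0]*z,(v-K[1,2])/K[1,1]*z,z],-1)
    W=(P-c["t"])@c["R"]; W[z<=0]=np.nan
    return W
def proj(c,X):
    p=c["R"]@np.asarray(X)+c["t"]; p=c["intrinsics"]@p; return p[:2]/p[2]
E
python3 - <<'E'
from h import *
C={n:capture(n) for n in("scene","top")}
import pickle; pickle.dump(C,open("c0.pkl","wb"))
W={n:cloud(C[n]) for n in C}
S={}
for n in C:
  for q in "timer salt_shaker orange_jar dark_cap_jar green_packet candle tin blue_tray wood_tray".split():
    for s in silhouettes(n,q)[:3]:
        P=W[n][s["region"]];P=P[~np.isnan(P[:,0])]
        S.setdefault((n,q),[]).append(s)
        if len(P)==0: print(n,q,s["conf"],"none");continue
        zt=np.percentile(P[:,2],97); T=P[P[:,2]>zt-.012]
        print(n,q,round(s["conf"],2),np.round(s["xy"]),"n",len(P),"ztop %.3f"%zt,"topc",np.round((T.min(0)+T.max(0))[:2]/2,3),"ext",np.round(np.ptp(T,axis=0)[:2],3),"all",np.round(P.min(0),3),np.round(P.max(0),3))
pickle.dump(S,open("s0.pkl","wb"))
im=C["top"]["image"][160:280,100:480]; cv2.imwrite("pics/crop_top.png",cv2.resize(im,None,fx=2.1,fy=2.1,interpolation=cv2.INTER_CUBIC))
im=C["scene"]["image"][140:370,180:400]; cv2.imwrite("pics/crop_sc.png",cv2.resize(im,None,fx=2.6,fy=2.6,interpolation=cv2.INTER_CUBIC))
E
```

```text
scene timer 0.52 [275. 216.] n 229 ztop 0.053 topc [0.48  0.078] ext [0.077 0.109] all [0.441 0.024 0.002] [0.518 0.133 0.106]
scene salt_shaker 0.51 [296. 235.] n 172 ztop 0.090 topc [ 0.484 -0.041] ext [0.032 0.03 ] all [ 0.464 -0.058 -0.001] [0.547 0.046 0.091]
scene orange_jar 0.96 [325. 263.] n 724 ztop 0.111 topc [ 0.482 -0.181] ext [0.061 0.06 ] all [ 0.451 -0.211 -0.007] [ 0.535 -0.076  0.115]
scene dark_cap_jar 0.85 [234. 154.] n 267 ztop 0.107 topc [0.548 0.454] ext [0.036 0.038] all [ 0.529  0.43  -0.003] [0.623 0.555 0.11 ]
scene dark_cap_jar 0.82 [200. 166.] n 272 ztop 0.107 topc [0.41 0.49] ext [0.037 0.041] all [0.389 0.47  0.003] [0.428 0.51  0.11 ]
scene dark_cap_jar 0.62 [268. 232.] n 384 ztop 0.107 topc [0.423 0.032] ext [0.038 0.043] all [ 0.402  0.01  -0.006] [0.47  0.079 0.109]
scene green_packet 0.59 [250. 212.] n 277 ztop 0.093 topc [0.428 0.163] ext [0.021 0.044] all [ 0.405  0.138 -0.002] [0.446 0.197 0.101]
scene green_packet 0.59 [296. 233.] n 151 ztop 0.090 topc [ 0.482 -0.042] ext [0.028 0.027] all [ 0.464 -0.058  0.039] [ 0.497 -0.024  0.091]
scene cand
[... 2238 characters left out ...]
39  0.237 -0.009] [0.519 0.418 0.029]
top tin 0.69 [354. 171.] n 696 ztop 0.058 topc [ 0.596 -0.137] ext [0.075 0.074] all [ 0.559 -0.183 -0.007] [ 0.649 -0.098  0.062]
top tin 0.34 [295. 229.] n 233 ztop 0.107 topc [0.426 0.034] ext [0.039 0.037] all [0.405 0.015 0.002] [0.445 0.052 0.11 ]
top blue_tray 0.65 [189. 235.] n 3685 ztop 0.023 topc [0.428 0.328] ext [0.177 0.176] all [ 0.339  0.237 -0.008] [0.517 0.421 0.029]
top blue_tray 0.16 [427. 226.] n 3851 ztop 0.024 topc [ 0.431 -0.335] ext [0.185 0.188] all [ 0.338 -0.438 -0.008] [ 0.528 -0.24   0.031]
top wood_tray 0.85 [426. 229.] n 3845 ztop 0.024 topc [ 0.43  -0.335] ext [0.188 0.188] all [ 0.336 -0.438 -0.008] [ 0.528 -0.241  0.031]
```

View pics/crop_top.png

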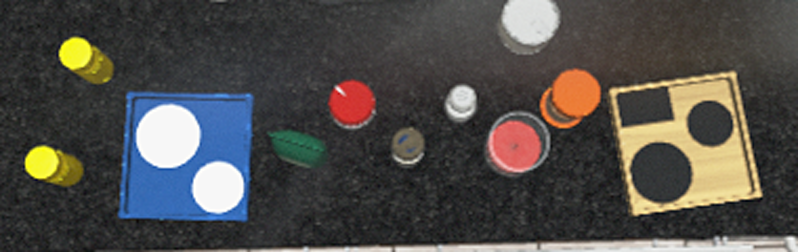

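View pics/crop_sc.png

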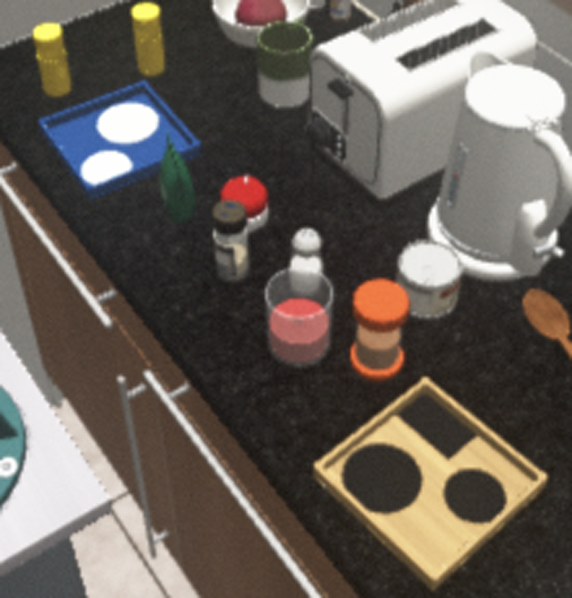

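```bash
python3 - <<'E'
from h import *
import pickle
C=pickle.load(open("c0.pkl","rb"));S=pickle.load(open("s0.pkl","rb"))
D={"blue":[(28,30,43),(-40,-42,34)],"wood":[(-34,34,42),(22,-44,32)]}
for n in C:
  c=C[n];K=c["intrinsics"];Cc=-c["R"].T@c["t"]
  hsv=cv2.cvtColor(c["image"],cv2.COLOR_BGR2HSV)
  v,u=np.mgrid[:420,:560]
  d=np.stack([(u-K[0,2])/K[0,0],(v-K[1,2])/K[1,1],np.ones(u.shape)],-1)@c["R"]
  X=Cc+d*((.006-Cc[2])/d[...,2:3])
  W=cloud(c)
  for t,(cx,cy) in {"blue":(.428,.33),"wood":(.43,-.335)}.items():
    reg=(abs(X[...,0]-cx)<.085)&(abs(X[...,1]-cy)<.08)
    m=reg&((hsv[...,2]>160)&(hsv[...,1]<80) if t=="blue" else (hsv[...,2]<90))
    nl,L,st,ce=cv2.connectedComponentsWithStats(m.astype(np.uint8))
    for i in range(1,nl):
        if st[i,4]<80: continue
        P=X[L==i]; print(n,t,"comp",len(P),np.round(P[:,:2].mean(0),4),"eig",np.round(2*np.sqrt(np.linalg.eigvalsh(np.cov(P[:,:2].T))),4))
    reg2=(abs(W[...,0]-cx)<.11)&(abs(W[...,1]-cy)<.11)&(W[...,2]>.016)&(W[...,2]<.032)
    r=cv2.minAreaRect(W[reg2][:,:2].astype(np.float32)*1000);print(n,t,"rim rect",np.round(r[0],1),np.round(r[1],1),round(r[2],1))
  s=S[(n,"green_packet")][0]["region"];P=W[s];P=P[P[:,2]>.02];
  g=(hsv[...,0]>60)&(hsv[...,0]<95)&(hsv[...,1]>100)
  P=W[s&g];P=P[P[:,2]>.01]
  hi=P[P[:,2]>.08]
  for nm,Q in(("all",P),("top",hi)):
    r=cv2.minAreaRect(Q[:,:2].astype(np.float32)*1000); w,V=np.linalg.eigh(np.cov(Q[:,:2].T))
    print(n,"packet",nm,len(Q),np.round(r[0]),np.round(r[1]),round(r[2],1),"yax",np.degrees(np.arctan2(-V[0,1]*np.sign(V[1,1]),abs(V[1,1]))),Q.mean(0).round(3))
W=cloud(C["top"]);q=W[:100].reshape(-1,3);q=q[(q[:,0]>.3)&(q[:,2]>.4)];print("cabinet",q.min(0),q.max(0))
W=cloud(C["scene"]);q=W.reshape(-1,3);q=q[(q[:,0]>.3)&(q[:,2]>.25)];print("cabinet",np.nanmin(q,0),np.nanmax(q,0))
E
```

```text
scene blue comp 305 [0.4553 0.358 ] eig [0.0449 0.0473]
scene blue comp 189 [0.3842 0.2932] eig [0.0316 0.0369]
scene blue rim rect [435.1 340.4] [203.4 188.2] 87.0
scene wood comp 342 [ 0.4798 -0.2901] eig [0.0265 0.0406]
scene wood comp 589 [ 0.3896 -0.3061] eig [0.0389 0.0403]
scene wood comp 351 [ 0.4536 -0.3766] eig [0.0297 0.03  ]
scene wood rim rect [ 426.9 -334.9] [171.5 172.8] 6.5
scene packet all 63 [429. 168.] [56. 26.] 67.1 yax -12.932494084470227 [0.427 0.166 0.078]
scene packet top 20 [426. 166.] [50. 10.] 65.0 yax -18.568377162115254 [0.426 0.166 0.088]
top blue comp 733 [0.4583 0.3548] eig [0.0438 0.0441]
top blue comp 478 [0.3873 0.286 ] eig [0.0348 0.0351]
top blue rim rect [428.2 327.8] [170.9 170.2] 87.4
top wood comp 387 [ 0.4827 -0.2921] eig [0.0262 0.0402]
top wood comp 355 [ 0.4572 -0.3782] eig [0.0299 0.0305]
top wood comp 645 [ 0.3925 -0.3073] eig [0.0401 0.0403]
top wood rim rect [ 429.4 -335.4] [170.5 172.1] 6.6
top packet all 266 [431. 172.] [68. 32.] 71.8 yax -16.444570744666983 [0.429 0.172 0.072]
top packet top 55 [431. 170.] [65.  8.] 67.2 yax -19.367337296037125 [0.431 0.171 0.089]
cabinet [ 0.56721361 -0.46258088  0.47933048] [0.62563726 0.54818385 0.86516534]
cabinet [ 0.30005829 -0.5416136   0.2500429 ] [0.9174422  0.67214899 0.81670716]
```

```bash
cat >> h.py <<'E'
TW=(np.array([.428,-.335]),.116); TB=(np.array([.4274,.3285]),-.045)
def tr(T,x,y):
    c,s=np.cos(T[1]),np.sin(T[1]); return T[0]+np.array([c*x-s*y,s*x+c*y])
def quat(xy,a,z=.2):
    best=None
    for k in(-1,0,1,2):
        b=a+k*np.pi; q=[np.cos(b/2),np.sin(b/2),0,0]
        j=inverse_kinematics([xy[0],xy[1],z],q)
        if j is not None and (best is None or abs(j[5])<best[0]): best=(abs(j[5]),q)
    return best[1]
OFF=.019
def pick(xy,a,g,opening,lift):
    q=quat(xy,a); move_gripper(opening)
    move_ptp([xy[0],xy[1],.19],q)
    servo_line([xy[0],xy[1],g-OFF],rate=.2); move_gripper(0.0)
    print("gap",round(current_finger_gap(),4),"t",current_clock())
    servo_line([xy[0],xy[1],g-OFF+lift],rate=.25)
    print("gap lifted",round(current_finger_gap(),4),"F",np.round(current_force(),2))
def carry(xy,a,g,lift,drop=.006,touch=True):
    q=quat(xy,a); move_ptp([xy[0],xy[1],g-OFF+lift],q)
    servo_line([xy[0],xy[1],g-OFF+drop+.012],rate=.25)
    r=servo_line([xy[0],xy[1],g-OFF+drop-.003],rate=.03,contact_N=3)
    print("touch",r,np.round(current_position(),4),"F",np.round(current_force(),2),"t",current_clock())
def release(opening,up=.2):
    move_gripper(opening); p=current_position(); servo_line([p[0],p[1],up],rate=.25); print("t",current_clock())
def shot(name,tag):
    c=capture(name); cv2.imwrite(f"pics/{tag}.png",c["image"]); return c
E
python3 - <<'E'
from h import *
pick((.429,.170),np.radians(-19),.048,.065,.14)
shot("scene","p1s");shot("top","p1t")
E
```

```text
gap 0.0409 t 4.6167
gap lifted 0.0405 F [-0.1  -0.34 -1.77]
```

View pics/p1s.png

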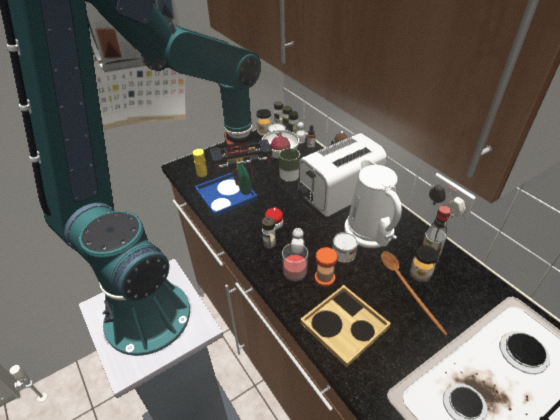

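```bash
python3 - <<'E'
from h import *
g=.048
# packet at tray (46,30)
xy=tr(TW,.044,.028)
carry(xy,TW[1],g,.14)
p=current_position(); z=p[2]
c,s=np.cos(TW[1]),np.sin(TW[1])
r=servo_line([p[0]+.022*c,p[1]+.022*s,z],rate=.03,contact_N=6);p=current_position();print(r,np.round(p,4),current_force().round(2))
r=servo_line([p[0]-.026*s,p[1]+.026*c,z],rate=.03,contact_N=6);p=current_position();print(r,np.round(p,4),current_force().round(2))
d=np.array(p[:2])-TW[0]; print("tray xy",c*d[0]+s*d[1],-s*d[0]+c*d[1],current_finger_gap(),current_clock())
shot("scene","p2s");shot("top","p2t")
E
cd pics; python3 -c "
import cv2
a=cv2.imread('p2s.png')[180:380,240:440];b=cv2.imread('p2t.png')[140:290,340:490]
cv2.imwrite('p2.png',cv2.hconcat([cv2.resize(a,(390,390)),cv2.resize(b,(390,390))]))"
```

```text
touch True [ 0.4695 -0.3026  0.0353] F [1.16 0.77 2.05] t 8.2333
True [ 0.4841 -0.3006  0.0352] [-1.17 -1.11  5.18]
True [ 0.4829 -0.2913  0.0354] [-1.04 -2.1   0.78]
tray xy 0.059556755935617316 0.03705772405392507 0.040963220928047044 9.2833
```

View pics/p2.png

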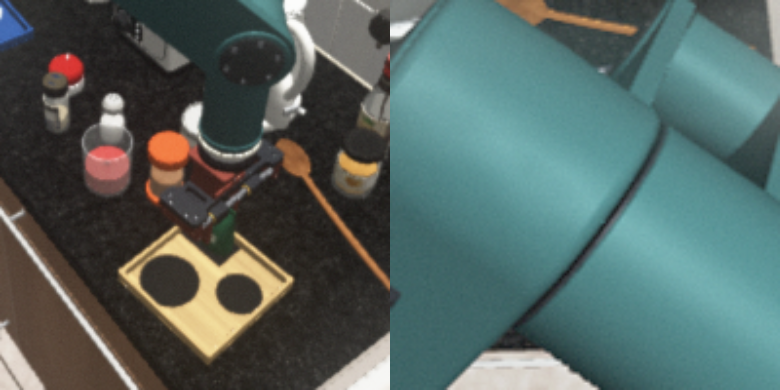

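```bash
python3 - <<'E'
from h import *
c,s=np.cos(TW[1]),np.sin(TW[1])
ex=np.array([c,s,0]);ey=np.array([-s,c,0])
def push(e,dist,N):
    p=np.array(current_position());tot=0
    f0=current_force()@e
    tgt=p.copy()
    while tot<dist:
        tgt=tgt+e*.0015;tot+=.0015
        servo_line(list(tgt),rate=.03); f=np.array(current_force())
        d=np.array(current_position())[:2]-TW[0]
        print("x %.1f y %.1f"%(1e3*d@e_x,1e3*d@e_y),"f",np.round([f@ex,f@ey,f[2]],1))
        if -(f@e)>N: break
e_x,e_y=ex[:2],ey[:2]
push(ey,.012,8)
push(ex,.006,8)
print(current_clock(),current_finger_gap())
E
```

```text
x 59.7 y 37.2 f [-2.8 -5.6  2.8]
x 59.8 y 37.4 f [-3.8 -9.1  2.5]
x 59.8 y 37.2 f [-4.9 -4.1  2.6]
x 59.9 y 37.2 f [-10.   -6.7   4.2]
10.3833 0.040907325957849974
```

```bash
python3 - <<'E'
from h import *
release(.065,.2)
q=quat((.4,-.1),0); move_ptp([.42,-.05,.22],q)
c=shot("scene","p3s");t=shot("top","p3t");print(current_clock())
import pickle;pickle.dump((c,t),open("c3.pkl","wb"))
for n,cc in(("scene",c),("top",t)):
    W=cloud(cc);hsv=cv2.cvtColor(cc["image"],cv2.COLOR_BGR2HSV)
    cx,s=np.cos(TW[1]),np.sin(TW[1]);d=W[...,:2]-TW[0]
    tx=cx*d[...,0]+s*d[...,1];ty=-s*d[...,0]+cx*d[...,1]
    m=(abs(tx)<.1)&(abs(ty)<.1)&(W[...,2]>.03)&(W[...,2]<.12)
    P=np.c_[tx[m],ty[m],W[...,2][m]]*1000
    print(n,len(P),P.min(0).round(),P.max(0).round())
    r=cv2.minAreaRect(P[:,:2].astype(np.float32));print(np.round(r[0],1),np.round(r[1],1),r[2])
    T=P[P[:,2]>85];r=cv2.minAreaRect(T[:,:2].astype(np.float32));print("top",np.round(r[0],1),np.round(r[1],1),r[2],T[:,2].max())
a=c["image"][180:380,240:440];b=t["image"][140:290,340:490]
cv2.imwrite('pics/p3.png',cv2.hconcat([cv2.resize(a,(390,390)),cv2.resize(b,(390,390))]))
E
```

```text
t 11.775
12.8583
scene 533 [35.  6. 31.] [ 65.  80. 107.]
[47.9 42.2] [29.1 74. ] 5.164512634277344
top [54.7 43. ] [ 9.9 74.4] 1.157414436340332 106.69865641427305
top 379 [39.  7. 30.] [ 78.  79. 105.]
[58.1 43.2] [71.6 39.2] 89.6935043334961
top [57.9 42.8] [70.3 11.4] 86.41534423828125 104.7699012850648
```

View pics/p3.png

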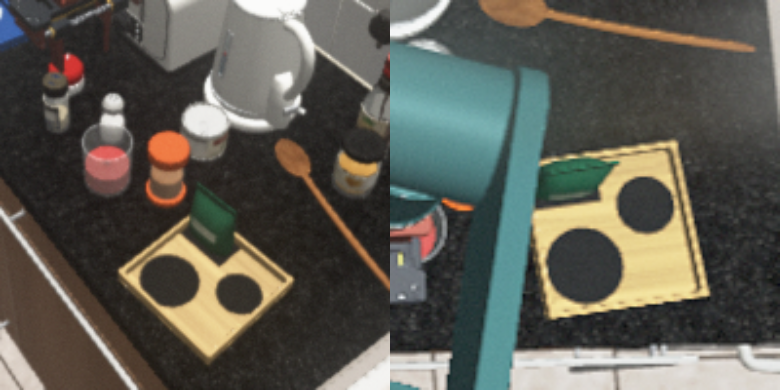

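The packet stands in the far-left corner (crop right, about 575,180), squarely against both rims; it measures (58,43) mm in the tray frame. Next is the orange jar.

```bash
python3 - <<'E'
from h import *
pick((.4835,-.180),np.radians(38.5),.062,.082,.14)
carry(tr(TW,-.034,.034),TW[1]+np.pi/2,.062,.14)
release(.078)
# dark cap
pick((.4245,.033),np.pi/2,.072,.065,.14)
carry(tr(TW,.022,-.044),TW[1],.072,.14)
release(.058)
q=quat((.4,0),0); move_ptp([.42,0.05,.24],q)
c=shot("scene","p4s");t=shot("top","p4t");print(current_clock())
a=c["image"][180:380,240:440];b=t["image"][140:290,340:490]
cv2.imwrite('pics/p4.png',cv2.hconcat([cv2.resize(a,(390,390)),cv2.resize(b,(390,390))]))
for n,cc in(("scene",c),("top",t)):
    W=cloud(cc);cx,s=np.cos(TW[1]),np.sin(TW[1]);d=W[...,:2]-TW[0]
    tx=cx*d[...,0]+s*d[...,1];ty=-s*d[...,0]+cx*d[...,1]
    for nm,(x,y,r) in {"orange":(-34,34,45),"dark":(22,-44,38),"pk":(58,43,40)}.items():
        m=(np.hypot(tx-x/1e3,ty-y/1e3)<r/1e3)&(W[...,2]>.1)&(W[...,2]<.13)
        P=np.c_[tx[m],ty[m],W[...,2][m]]*1000
        if len(P):print(n,nm,((P.min(0)+P.max(0))/2).round(1),np.ptp(P,axis=0).round(),P[:,2].max())
E
```

```text
gap 0.0603 t 15.5583
gap lifted 0.0606 F [ 0.01  0.18 -1.19]
touch True [ 0.391  -0.306   0.0494] F [-0.17 -0.74 -0.33] t 18.9333
t 20.1833
gap 0.0405 t 23.25
gap lifted 0.0404 F [ 0.1   0.08 -1.36]
touch True [ 0.4554 -0.3767  0.0592] F [-0.17 -0.57  2.09] t 27.1083
t 28.325
30.0083
scene orange [-37.7  32.2 109.6] [57. 61. 19.] 119.08169578847098
scene dark [ 19.2 -43.  107.6] [41. 40. 14.] 114.78117062174464
scene pk [ 56.9  42.5 103.7] [ 5. 72.  6.] 106.66502808556052
top orange [-33.4  32.2 110.5] [59. 60. 20.] 120.69079114492739
top dark [ 21.9 -43.5 108.1] [38. 40. 16.] 115.85748060297902
top pk [ 59.8  41.9 104.3] [ 4. 69.  8.] 108.41943066014522
```

View pics/p4.png

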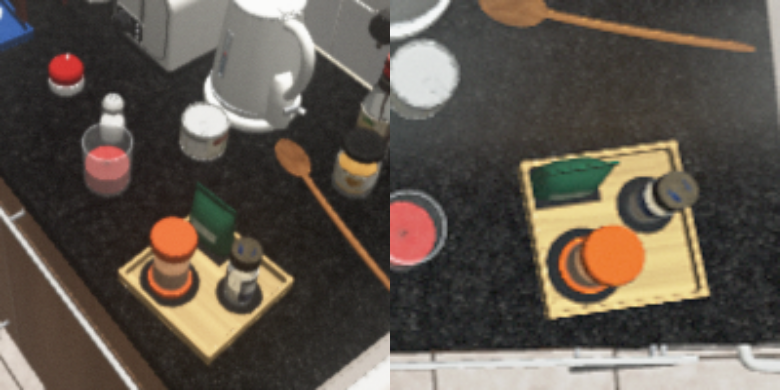

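The wooden tray is complete: the orange jar (crop right, about 600,260) and dark-cap jar (about 660,200) stand upright on their discs. Next, the blue tray.

```bash
python3 - <<'E'
from h import *
pick((.490,.103),0,.032,.085,.14)
carry(tr(TB,.028,.030),TB[1]-np.pi/4,.032,.14)
release(.078)
pick((.485,-.040),np.radians(-41),.045,.062,.16)
carry(tr(TB,-.040,-.042),TB[1]-np.pi/4,.045,.16)
release(.062)
q=quat((.4,0),0); move_ptp([.42,-0.05,.24],q)
c=shot("scene","p5s");t=shot("top","p5t");print(current_clock())
a=c["image"][130:290,170:330];b=t["image"][160:290,130:260]
cv2.imwrite('pics/p5.png',cv2.hconcat([cv2.resize(a,(390,390)),cv2.resize(b,(390,390))]))
for n,cc in(("scene",c),("top",t)):
    W=cloud(cc);cx,s=np.cos(TB[1]),np.sin(TB[1]);d=W[...,:2]-TB[0]
    tx=cx*d[...,0]+s*d[...,1];ty=-s*d[...,0]+cx*d[...,1]
    for nm,(x,y,r,z) in {"timer":(28,30,45,.035),"shaker":(-40,-42,38,.08)}.items():
        m=(np.hypot(tx-x/1e3,ty-y/1e3)<r/1e3)&(W[...,2]>z)&(W[...,2]<.13)
        P=np.c_[tx[m],ty[m],W[...,2][m]]*1000
        if len(P):print(n,nm,((P.min(0)+P.max(0))/2).round(1),np.ptp(P,axis=0).round(),P[:,2].max())
E
```

```text
gap 0.061 t 32.6417
gap lifted 0.0613 F [-0.82  0.45 -0.65]
touch True [0.4568 0.3573 0.0187] F [-0.57  0.2  -0.58] t 35.625
t 36.9917
gap 0.0415 t 40.3833
gap lifted 0.0413 F [-1.3   0.37 -0.91]
touch True [0.3859 0.2887 0.0322] F [-1.05 -0.65  0.11] t 43.6167
t 44.975
46.5083
scene timer [26.  28.6 47.2] [58. 64. 24.] 59.43175255302511
scene shaker [-41.2 -43.7  89.9] [30. 29. 19.] 99.6250443195716
top timer [29.4 29.9 47.4] [59. 60. 22.] 58.56297894238615
top shaker [-38.2 -41.7  89.9] [32. 30. 20.] 99.67735662711974
```

View pics/p5.png

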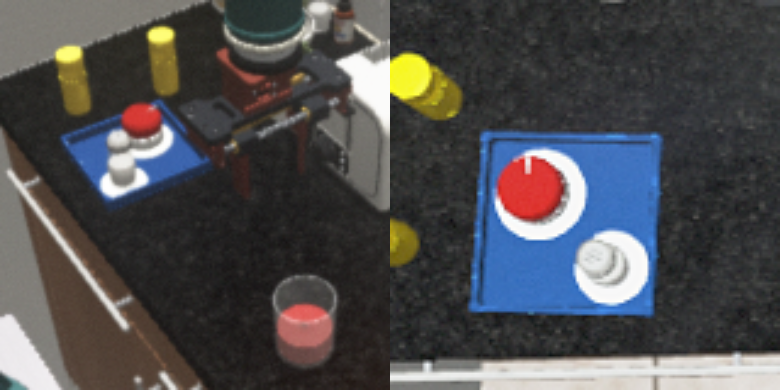

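View pics/p5s.png

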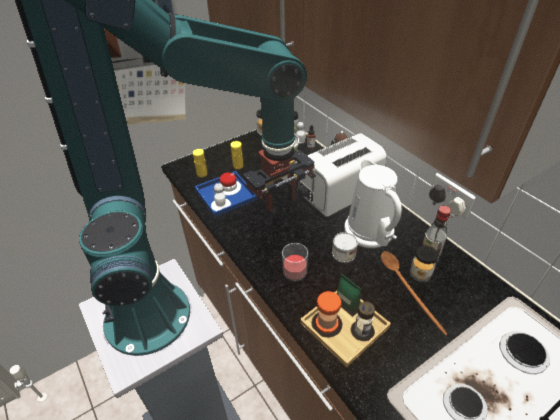

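Timer (crop about 530,187) and shaker (about 600,260) stand on their white discs. I'll check the packet, candle and tin once more, then hand in.

```bash
python3 - <<'E'
from h import *
t=capture("scene");W=cloud(t)
for nm,(x,y,z,zz,T) in {"packet":(.481,-.286,.095,.12,1),"candle":(.424,-.107,.078,.1,0),"tin":(.596,-.137,.048,.07,0)}.items():
    m=(np.hypot(W[...,0]-x,W[...,1]-y)<.05)&(W[...,2]>z)&(W[...,2]<zz);P=W[m]
    if nm=="packet":
        d=P[:,:2]-TW[0];c,s=np.cos(TW[1]),np.sin(TW[1]);P=np.c_[d@[c,s],d@[-s,c],P[:,2]]
    print(nm,len(P),((P.min(0)+P.max(0))/2).round(3),np.ptp(P,axis=0).round(3))
print(current_clock(),current_force()); close_job()
E
```

```text
packet 60 [0.057 0.044 0.101] [0.006 0.073 0.012]
candle 189 [ 0.424 -0.107  0.086] [0.076 0.078 0.016]
tin 393 [ 0.594 -0.135  0.054] [0.075 0.079 0.013]
46.5583 [-1.19226797 -0.32885994  0.58068195]
the job is handed in; nothing more can be done
```

Both trays are made up and the job was handed in at about 46.6 s of the 144 s allowed; it reports no verdict.

The packet went in first: I set it on the floor of the wooden tray and slid it until it met firm resistance at the far and left rims. The orange jar, dark-cap jar, timer and shaker were then each placed once, with no second tries.

My last checks, as centres in each tray's frame (mm):

| Thing | Target | Measured (top / scene camera) |
|---|---|---|
| packet | (58, 43) | (57, 44), scene camera only |
| orange jar | (−34, 34) | (−33, 32) / (−38, 32) |
| dark-cap jar | (22, −44) | (22, −44) / (19, −43) |
| timer | (28, 30) | (29, 30) / (26, 29) |
| shaker | (−40, −42) | (−38, −42) / (−41, −44) |

- **Upright:** everything looked upright in the pictures.
- **Packet:** its squareness was measured only just after it was set down, before the jars went in. The top camera's fit of the whole packet was square within about 0.01 rad. The fits to its thin top edge gave up to about 0.06 rad. The scene camera's whole-packet fit gave 0.09 rad, but it sees only part of the packet.
- **Bystanders:** candle and tin read within about 3 mm of their starting positions.
- **Disagreement:** the two cameras differ by about 3–4 mm along x throughout, which is within the 13 mm tolerance.

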